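# Tip the settled bottle and stand it on the scale

### The arm

A 6-joint arm with a two-finger parallel gripper is mounted at the origin on a cart in front of the work surface, level with it; the furniture and walls round the work are solid. World frame = base frame: x ahead of the robot, y to its left, z up, the work surface at z = 0. Lengths are in m, angles in rad, forces in N, time in s.
With the tool pointing down it reaches from about 0.375 to 0.975 m from the base axis. Payload 3.8 kg.
Tool frame: the origin (TCP) lies midway between the tips of the shut fingers; the grasp point (between the pads) lies 19 mm behind it; x points along the fingers, z is the direction in which the jaws open and shut, and the axes are right-handed (so a half turn about x gives the same grasp; the last joint's range is limited). The gripper opens to 88 mm and grips with 3 to 60 N. Pads are 18 mm wide; open, the fingers measure 123 mm over their backs; the gripper's body (75 mm by 187 mm) begins 45 mm behind the grasp point.
Start: joints at [-1.158, 0.264, 1.604, -0, 1.274, -0.037], TCP at [0.293, -0.608, 0.217] pointing down, gripper open.
Joint ranges: [-2.63, 2.63], [-0.94, 2.18], [0.31, 2.57], [-1.31, 4.45], [0, 2.66], [-2.55, 2.55]. Speed limits (rad/s): [2.57, 2.57, 3.14, 3.14, 3.14, 3.14].

### API

Orientations are given as a unit quaternion [x, y, z, w].
In Python, from bench import bot, imaging, workorder gives the robot as it stands.
- The arm moves only by the shell command python3 -m pendant 'ROWS'. ROWS is JSON, a list of rows, each a list of 3 entries, a list of its own where there are three numbers: the opening, from -1 (shut) to 1 (fully open), then the shift along the tool's x, y, z in cm, then the turn, a rotation vector about the tool's x, y, z in rad. In form: [[jaw, [x, y, z], [rx, ry, rz]], ...]. A call has 1 to 10 rows; each row shifts and turns the commanded pose from where the row before left it, along the tool's axes as they then stand; what a row does not reach is not made up. A row lasts 1/12 s, in which the tool goes at most 41.7 mm and 7.16 degrees, less where a joint would pass 70% of its speed; a pose out of reach is approached as far as the arm can. A call with a gripper value outside its range is refused whole. The fingers move at their own pace and stop on an object; the grip force is fixed at half the most. Time passes only in rows, so rows that do not move let the fingers close. It gives the time, the measured TCP pose, the force and the opening at its end, in the units of the state.
- bot.read_state(): the state, without advancing time (a new reading comes with each control period).
- imaging.camera(name): name is "side" or "top"; returns the picture (400x640x3 uint8, red, green, blue); there is no depth.
- imaging.camera_info(name): a dict with "intrinsics" (3x3 intrinsics, pixels), "pose" (4x4, takes a point from camera to world coordinates). Camera axes: x right, y down, z forward; pixel columns grow to the right and rows downward; lengths in m; the calibration is good to about 2 mm. A picture is of the moment at which its call begins. camera_info takes no time and is no camera call.
- workorder.close_job(): hands the job in, once; it reports no verdict.
The state is a dict: "time": time; "q": joint angles; "joint_vel": joint speeds; "tau": joint torques, N m; "ee_pos": TCP position; "tool_rot": TCP orientation; "contact_force": force on the tool from outside, world axes, zero at the start; "torque": the same for the moment, N m; "opening": finger opening in m.
Only numpy, scipy, OpenCV 4.12 (cv2) and the standard library are available. Lean on these libraries where they do the work, as an engineer would, in place of code of your own. Each camera call takes 0.05 s, during which the arm holds its last target.

### The job

The contents of the closed brown bottle with the white cap and green-and-white label have settled. Lift the bottle clear of the desk, lean it over to about 45 degrees in any direction (never as far as lying flat) and keep it leaning for about two seconds, then bring it upright again, set it down gently in the middle of the round white scale and let go. Leave the small brown jar and the blue-capped dropper bottle standing where they are.

Things in the scene. Friction and masses are not known exactly. Their poses are not given: they have to be found in the camera images.
- amber_bottle_center (a point): Centre, half-way up, of the loose closed bottle to be tipped: brown amber glass, white cap, green and white label, round, 42 mm across, 85 mm tall over the cap, about 0.12 kg. It stands upright on the desk, so this point starts 42 mm above the desk; the brown glass body is straight and 42 mm wide in every direction from the foot to about 50 mm up; grip it there, not by the narrower cap. z axis: along the bottle towards its cap; the yaw is arbitrary.
- scale_top (a point): Centre of the flat top of the round white scale: a low white disc with a blue lower edge, 147 mm across and 21 mm high, fixed on the desk. This point lies on its top face, 21 mm above the desk.
- brown_jar_center (a point): Centre, half-way up, of the loose small brown jar with a black cap, 44 mm across and 52 mm tall. A bystander: leave it standing. z axis up.
- dropper_center (a point): Centre, half-way up, of the loose small white dropper bottle with a blue cap and blue label band, 29 mm across and 62 mm tall. A bystander: leave it standing. z axis up.
Mind the look-alikes: they are no part of the job. Leave any pink or turquoise look-alike of the part that bears brown_jar_center alone.

How it is judged:
By the outcome, as a careful person would: the job done as asked, in the order asked, and still so for the second after the job is handed in, with the robot touching nothing.
It also fails if it takes over 51 s, if anything falls off the work surface, if the arm or the gripper's body presses on something with over 40 N, if the wrist force passes 120 N, or if a joint passes its speed limit or range.

## Working session

There is one attempt and no reset: what is moved stays moved. The work goes in short steps, Python scripts to look and compute and a shell command to move; the robot and the scene stay as the last step left them, time stands still between calls to the robot, and variables do not carry over. Pictures are saved under pics/ and viewed, and the job is handed in when it is done.

```bash
ls; mkdir -p pics
python3 - <<'E'
from bench import bot, imaging, workorder
import cv2
for n in("side","top"):
    im=imaging.camera(n); cv2.imwrite(f"pics/{n}0.png",im[...,::-1])
    i=imaging.camera_info(n); print(i)
s=bot.read_state(); print(s)
E
```

```text
pics
{'intrinsics': array([[397.22351308,   0.        , 323.7115934 ],
       [  0.        , 397.22351308, 196.67890419],
       [  0.        ,   0.        ,   1.        ]]), 'pose': array([[ 0.99949131,  0.01139981, -0.02978548,  0.57801889],
       [ 0.03037712, -0.62475023,  0.78023354, -0.7811773 ],
       [-0.00971398, -0.78074144, -0.62477871,  0.69448413],
       [ 0.        ,  0.        ,  0.        ,  1.        ]])}
{'intrinsics': array([[467.47891034,   0.        , 316.44957742],
       [  0.        , 467.47891034, 196.44176998],
       [  0.        ,   0.        ,   1.        ]]), 'pose': array([[ 0.00990638, -0.99623697,  0.08610319,  0.44214162],
       [-0.99970407, -0.01178037, -0.02128364,  0.04241239],
       [ 0.02221788, -0.08586686, -0.99605886,  1.29066385],
       [ 0.        ,  0.        ,  0.        ,  1.        ]])}
{'time': 0.1, 'q': array([-1.15786796e+00,  2.64670740e-01,  1.60522093e+00,  7.74995305e-06,
        1.27369290e+00, -3.69296931e-02]), 'joint_vel': array([-0.00229118, -0.00036547, -0.00313796,  0.00135327,  0.00074206,
        0.00081762]), 'tau': array([ 2.93529283e-04, -5.03618503e+01, -3.58071363e+01,  7.30114128e-02,
        2.33092991e-02, -5.10282598e-05]), 'ee_pos': array([ 0.29322661, -0.60723198,  0.21572623]), 'tool_rot': array([ 0.37628517,  0.59950364, -0.37548857,  0.59834203]), 'contact_force': array([0.45070605, 0.65448152, 0.0812912 ]), 'torque': array([ 0.01417341, -0.07274264,  0.00761906]), 'opening': 0.08790698303628455}
```

View pics/side0.png

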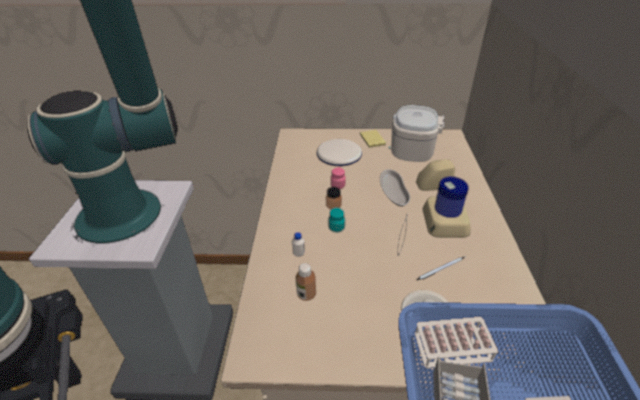

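View pics/top0.png

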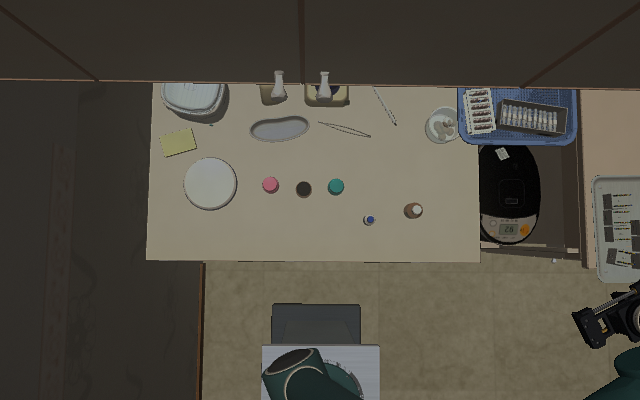

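```bash
cat > h.py <<'E'
import numpy as np, cv2
from bench import bot, imaging
from scipy.spatial.transform import Rotation as R
def ray(n,u,v,z):
    i=imaging.camera_info(n);K=i['intrinsics'];P=i['pose']
    d=P[:3,:3]@np.linalg.solve(K,[u,v,1.]);o=P[:3,3]
    return (o+d*(z-o[2])/d[2])
def proj(n,p):
    i=imaging.camera_info(n);K=i['intrinsics'];P=i['pose']
    c=P[:3,:3].T@(np.array(p)-P[:3,3]);c=K@c;return c[:2]/c[2]
def st():
    s=bot.read_state();r=R.from_quat(s['tool_rot']).as_matrix()
    print('t',round(s['time'],2),'p',s['ee_pos'].round(4),'open',round(s['opening'],4),'F',np.round(s['contact_force'],1));print(r.round(3));print('q',s['q'].round(3))
    return s,r
E
python3 - <<'E'
from h import *
s=cv2.imread('pics/side0.png');t=cv2.imread('pics/top0.png')
a=cv2.resize(s[225:310,260:350],None,fx=4,fy=4,interpolation=2)
b=cv2.resize(t[190:232,350:435],None,fx=4,fy=4,interpolation=2)
c=cv2.resize(s[125:240,300:390],None,fx=4,fy=4,interpolation=2)
H=max(a.shape[0],b.shape[0],c.shape[0]);f=lambda x:cv2.copyMakeBorder(x,0,H-x.shape[0],0,0,0)
o=np.hstack([f(a),f(c)]);cv2.imwrite('pics/z1.png',o);cv2.imwrite('pics/z2.png',b)
# scale top disc
hsv=cv2.cvtColor(t,cv2.COLOR_BGR2HSV)
def blob(img,m,box):
    x0,y0,x1,y1=box;mm=np.zeros_like(m);mm[y0:y1,x0:x1]=m[y0:y1,x0:x1]
    cs,_=cv2.findContours(mm,cv2.RETR_EXTERNAL,cv2.CHAIN_APPROX_NONE);c=max(cs,key=cv2.contourArea)
    return c
w=((hsv[...,1]<35)&(hsv[...,2]>140)).astype('uint8')
c=blob(t,w,(170,145,250,220));e=cv2.fitEllipse(c);print('scale',e,ray('top',*e[0],.021))
for ang in(0,): 
    print(np.linalg.norm(ray('top',e[0][0]-e[1][0]/2,e[0][1],.021)-ray('top',e[0][0]+e[1][0]/2,e[0][1],.021)))
c=blob(t,w,(395,195,430,225));e=cv2.minEnclosingCircle(c);print('cap',e,ray('top',*e[0],.085))
hs=cv2.cvtColor(s,cv2.COLOR_BGR2HSV)
w=((hs[...,1]<50)&(hs[...,2]>150)).astype('uint8')
c=blob(s,w,(315,130,365,170));e=cv2.fitEllipse(c);print('scale side',e,ray('side',*e[0],.021))
for n,p in dict(jar=('top',304,188,.052),drop=('top',369,219,.062),pink=('top',270,185,.05),tq=('top',336,186,.05),bot=('side',305,268,.085)).items():print(n,ray(*p))
st()
E
```

```text
scale ((208.9097137451172, 181.9662628173828), (48.40461730957031, 49.49971389770508), 56.08370590209961) [0.58795468 0.30823806 0.021     ]
0.13102108951690508
cap ((416.8999938964844, 208.89999389648438), 4.101325988769531) [ 0.51699081 -0.2444634   0.085     ]
scale side ((339.61126708984375, 150.43609619140625), (23.951210021972656, 44.14972686767578), 92.61601257324219) [0.58923031 0.29556015 0.021     ]
jar [0.57138476 0.04932396 0.052     ]
drop [ 0.49034622 -0.12289208  0.062     ]
pink [0.57852014 0.13997663 0.05      ]
tq [ 0.57801067 -0.03607018  0.05      ]
bot [ 0.51836964 -0.24972058  0.085     ]
t 0.1 p [ 0.2932 -0.6072  0.2157] open 0.0879 F [0.5 0.7 0.1]
[[-0.001  0.901  0.435]
 [ 0.002  0.435 -0.901]
 [-1.     0.    -0.002]]
q [-1.158  0.265  1.605  0.     1.274 -0.037]
```

View pics/z1.png

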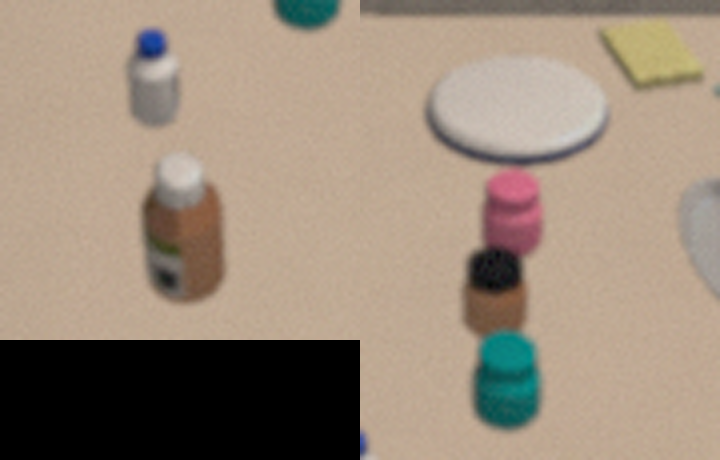

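View pics/z2.png

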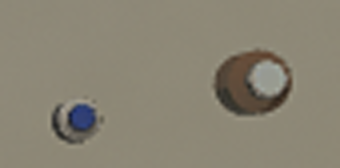

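The crop confirms the target at side px (306,282) and top px (413,210): it is the only brown bottle with a white cap and a green/white label. The other small items are the brown jar at side (334,197) with a black cap, the pink look-alike at (338,178), the turquoise one at (337,219), and the dropper at (299,244). The scale, with its blue rim, is at side (340,152) and top (210,183). The white dish at side (425,300) holds things, so it isn't the scale. Next I'll refine the positions.

Run:
```python
from h import *
s=cv2.imread('pics/side0.png');t=cv2.imread('pics/top0.png')
def dmask(img,box,thr,name):
    x0,y0,x1,y1=box;lab=cv2.cvtColor(img,cv2.COLOR_BGR2LAB).astype(float)[y0:y1,x0:x1]
    bg=np.median(np.vstack([lab[0],lab[-1],lab[:,0],lab[:,-1]]),0)
    m=(np.linalg.norm(lab-bg,axis=2)>thr).astype('uint8')
    cs,_=cv2.findContours(m,cv2.RETR_EXTERNAL,cv2.CHAIN_APPROX_NONE);c=cv2.convexHull(max(cs,key=cv2.contourArea))+np.array([[x0,y0]])
    print(name,cv2.boundingRect(c));return c
c=dmask(t,(175,150,245,218),14,'scale top')
w=np.array([ray('top',*p[0],.021)[:2] for p in c],'float32');print(cv2.minEnclosingCircle(w))
c=dmask(s,(305,130,375,172),14,'scale side')
x,y,ww,h=cv2.boundingRect(c)
w=np.array([ray('side',*p[0],.021)[:2] for p in c if p[0][1]<y+h*.6],'float32')
A=np.c_[2*w,np.ones(len(w))];k=np.linalg.lstsq(A,(w**2).sum(1),rcond=None)[0];print('side fit',k[:2],np.sqrt(k[2]+k[0]**2+k[1]**2))
c=dmask(t,(392,192,436,228),16,'bottle top');m=cv2.moments(c);print(ray('top',m['m10']/m['m00'],m['m01']/m['m00'],.04), cv2.minAreaRect(c))
c=dmask(s,(280,255,330,310),16,'bottle side');x,y,w,h=cv2.boundingRect(c)
low=max(c[:,0],key=lambda p:p[1]);print('near foot',ray('side',x+w/2-.5,y+h-.5,0))
# predicted outlines for candidate
for p in [(.517,-.247),(.517,-.243),(.517,-.251)]:
  for n in('top','side'):
    a=np.linspace(0,6.28,60);pts=[proj(n,(p[0]+.021*np.cos(k),p[1]+.021*np.sin(k),z)) for k in a for z in(0,.05)]
    pts=np.array(pts);print(p,n,pts.min(0).round(1),pts.max(0).round(1),'cap',proj(n,(p[0],p[1],.085)).round(1))
for z in(.05,.1,.15):print('pot',z,ray('top',190,118,z),ray('top',228,100,z),ray('side',392,140,z))
```

```text
scale top (185, 157, 53, 54)
((0.5838339328765869, 0.3052399754524231), 0.07401805371046066)
scale side (316, 139, 47, 33)
side fit [0.58694001 0.2905176 ] 0.07377955740301129
bottle top (403, 202, 20, 17)
[ 0.51616005 -0.24380639  0.04      ] ((412.5, 210.0), (16.0, 19.0), 90.0)
bottle side (295, 264, 22, 38)
near foot [ 0.51729773 -0.26766599  0.        ]
(0.517, -0.247) top [403.1 201.8] [422.6 218.3] cap [417.9 208.9]
(0.517, -0.247) side [294.9 270.5] [315.8 301.6] cap [304.4 267. ]
(0.517, -0.243) top [401.6 201.8] [421.1 218.3] cap [416.3 208.9]
(0.517, -0.243) side [295.1 269. ] [315.9 300. ] cap [304.5 265.4]
(0.517, -0.251) top [404.5 201.9] [424.1 218.3] cap [419.4 208.9]
(0.517, -0.251) side [294.8 271.9] [315.7 303.2] cap [304.3 268.5]
pot 0.05 [0.75692338 0.35784232 0.05      ] [0.80801459 0.25744542 0.05      ] [0.75372164 0.31322061 0.05      ]
pot 0.1 [0.74423736 0.34513018 0.1       ] [0.79326955 0.24877938 0.1       ] [0.74009037 0.22831565 0.1       ]
pot 0.15 [0.73155134 0.33241803 0.15      ] [0.7785245  0.24011333 0.15      ] [0.7264591 0.1434107 0.15     ]
```

Run:
```python
from h import *
for p in [(.584,.305),(.587,.298),(.587,.291)]:
  for n in('top','side'):
    a=np.linspace(0,6.28,90);pts=np.array([proj(n,(p[0]+.0735*np.cos(k),p[1]+.0735*np.sin(k),.021)) for k in a])
    lo=np.array([proj(n,(p[0]+.0735*np.cos(k),p[1]+.0735*np.sin(k),.0)) for k in a])
    print(p,n,pts.min(0).round(1),pts.max(0).round(1),lo.max(0).round(1))
    im=cv2.imread(f'pics/{n}0.png');S=6
    b=(175,145,250,225) if n=='top' else (305,130,375,175)
    if p[1]==.305:
        cr=cv2.resize(im[b[1]:b[3],b[0]:b[2]],None,fx=S,fy=S,interpolation=0)
        for u,v in pts:cv2.circle(cr,(int((u-b[0]+.5)*S),int((v-b[1]+.5)*S)),1,(0,0,255),-1)
        cv2.imwrite(f'pics/sc_{n}.png',cr)
```

```text
(0.584, 0.305) top [182.9 156.7] [237.2 210.4] [238.3 210.8]
(0.584, 0.305) side [314.9 137.2] [361.1 161.6] [360.7 167.3]
(0.587, 0.298) top [185.5 155.6] [239.8 209.3] [240.9 209.8]
(0.587, 0.298) side [315.8 138.2] [362.1 162.9] [361.8 168.6]
(0.587, 0.291) top [188.1 155.7] [242.4 209.4] [243.4 209.8]
(0.587, 0.291) side [315.7 139.3] [362.2 164.2] [361.9 170. ]
```

View pics/sc_side.png

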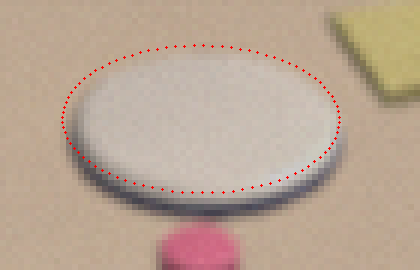

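View pics/sc_top.png

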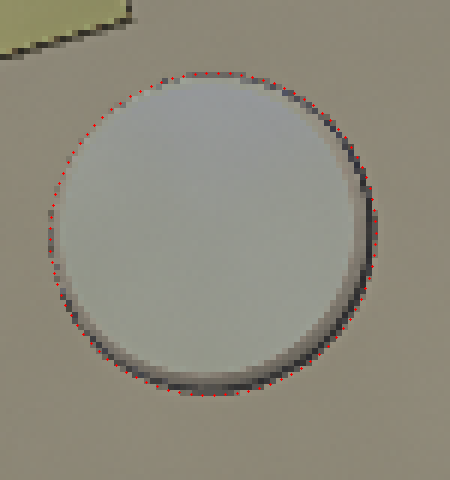

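The side view shows the disc about 1 px lower and to the right of the outline drawn from the top fit. I'll take (0.586, 0.302) for the scale and (0.517, -0.2455) for the bottle, and move to above the bottle now.

```bash
python3 -m pendant '[[1,[0,2.76,-1.76],[0,0,0]],[1,[0,2.76,-1.76],[0,0,0]],[1,[0,2.76,-1.76],[0,0,0]],[1,[0,2.76,-1.76],[0,0,0]],[1,[0,2.76,-1.76],[0,0,0]],[1,[0,2.76,-1.76],[0,0,0]],[1,[0,2.76,-1.76],[0,0,0]],[1,[0,2.76,-1.76],[0,0,0]],[1,[0,2.76,-1.76],[0,0,0]],[1,[0,2.76,-1.76],[0,0,0]]]'
cat >> h.py <<'E'
def go(p):
    s,r=st();d=np.array(p)-s['ee_pos'];print('delta tool cm',(r.T@d*100).round(2))
E
python3 -c "
from h import *
go([.517,-.2455,.025])"
```

```text
time: 0.93
ee_pos: [0.4658, -0.3277, 0.2164]
tool_rot: [0.376, 0.599, -0.376, 0.599]
contact_force: [0.1, -0.2, 0.0]
opening: 0.088
t 0.93 p [ 0.4658 -0.3277  0.2164] open 0.088 F [ 0.1 -0.2  0. ]
[[-0.001  0.901  0.435]
 [ 0.001  0.435 -0.901]
 [-1.    -0.    -0.001]]
q [-0.657  0.066  1.834  0.     1.243  0.464]
delta tool cm [19.15  8.19 -5.16]
```

```bash
python3 -m pendant '[[1,[1,2.73,-1.72],[0,0,0]],[1,[1.5,2.73,-1.72],[0,0,0]],[1,[2,2.73,-1.72],[0,0,0]],[1,[2.5,0,0],[0,0,0]],[1,[0,0,0],[0,0,0]],[1,[0,0,0],[0,0,0]]]'; 
python3 -c "
from h import *
go([.517,-.2455,.025])
for n in('side','top'):cv2.imwrite(f'pics/{n}1.png',imaging.camera(n)[...,::-1])
a=cv2.imread('pics/side1.png')[200:320,240:400];b=cv2.imread('pics/top1.png')[140:260,340:500]
cv2.imwrite('pics/h1.png',np.vstack([cv2.resize(a,None,fx=2.5,fy=2.5),cv2.resize(b,None,fx=2.5,fy=2.5)]))"
```

```text
time: 1.43
ee_pos: [0.5152, -0.2462, 0.145]
tool_rot: [0.375, 0.601, -0.376, 0.597]
contact_force: [0.7, -0.2, 0.2]
opening: 0.0881
t 1.43 p [ 0.5152 -0.2462  0.145 ] open 0.0881 F [ 0.7 -0.2  0.2]
[[-0.005  0.9    0.436]
 [ 0.002  0.436 -0.9  ]
 [-1.    -0.003 -0.004]]
q [-0.489  0.128  1.902 -0.     1.116  0.631]
delta tool cm [12.    0.23  0.06]
```

View pics/h1.png

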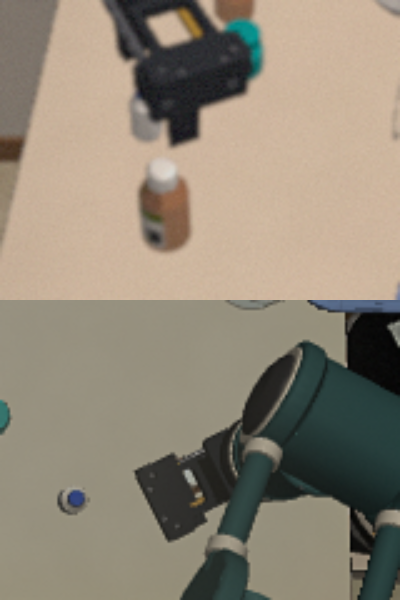

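The cap shows white between the fingers in the top view (crop ~(192,480)), so the gripper is centred. Descending.

```bash
python3 -m pendant '[[1,[2,0.15,0.05],[0,0,0]],[1,[2,0,0],[0,0,0]],[1,[2,0,0],[0,0,0]],[1,[2,0,0],[0,0,0]],[1,[1.5,0,0],[0,0,0]],[1,[1.2,0,0],[0,0,0]],[1,[0.7,0,0],[0,0,0]],[1,[0.5,0,0],[0,0,0]],[1,[0,0,0],[0,0,0]],[1,[0,0,0],[0,0,0]]]'; 
python3 -c "
from h import *
go([.517,-.2455,.025])"
```

```text
time: 2.37
ee_pos: [0.519, -0.2477, 0.0287]
tool_rot: [0.376, 0.598, -0.376, 0.599]
contact_force: [0.6, 0.7, -0.4]
opening: 0.0885
t 2.37 p [ 0.519  -0.2477  0.0287] open 0.0885 F [ 0.6  0.7 -0.4]
[[ 0.001  0.901  0.434]
 [-0.001  0.434 -0.901]
 [-1.     0.001  0.001]]
q [-0.489  0.263  1.984  0.     0.893  0.633]
delta tool cm [ 0.37 -0.08 -0.28]
```

```bash
python3 -m pendant '[[1,[0.2,0,-0.2],[0,0,0]],[1,[0,0,0],[0,0,0]],[-1,[0,0,0],[0,0,0]],[-1,[0,0,0],[0,0,0]],[-1,[0,0,0],[0,0,0]],[-1,[0,0,0],[0,0,0]],[-1,[0,0,0],[0,0,0]],[-1,[0,0,0],[0,0,0]],[-1,[0,0,0],[0,0,0]],[-1,[0,0,0],[0,0,0]]]'; 
python3 -c "
from h import *
go([.517,-.2455,.025])"
```

```text
time: 3.2
ee_pos: [0.5175, -0.2453, 0.0259]
tool_rot: [0.376, 0.599, -0.376, 0.599]
contact_force: [0.5, -0.4, -1.1]
opening: 0.0404
t 3.2 p [ 0.5175 -0.2453  0.0259] open 0.0404 F [ 0.5 -0.4 -1.1]
[[ 0.     0.901  0.435]
 [-0.     0.435 -0.901]
 [-1.    -0.     0.   ]]
q [-0.486  0.264  1.989 -0.     0.889  0.635]
delta tool cm [ 0.09 -0.06 -0.01]
```

Gripped at 40 mm opening. Lifting.

```bash
python3 -m pendant '[[-1,[0,0,0],[0,0,0]],[-1,[-0.6,0,0],[0,0,0]],[-1,[-1.4,0,0],[0,0,0]],[-1,[-2,0,0],[0,0,0]],[-1,[-2.5,0,0],[0,0,0]],[-1,[-3,0,0],[0,0,0]],[-1,[-3,0,0],[0,0,0]],[-1,[-2.5,0,0],[0,0,0]],[-1,[-1.5,0,0],[0,0,0]],[-1,[-0.5,0,0],[0,0,0]]]'; python3 -m pendant '[[-1,[0,0,0],[0,0,0]],[-1,[0,0,0],[0,0,0]]]'
python3 -c "
from h import *
st()
for n in('side','top'):cv2.imwrite(f'pics/{n}2.png',imaging.camera(n)[...,::-1])
"
```

```text
time: 4.03
ee_pos: [0.5192, -0.2462, 0.2]
tool_rot: [0.376, 0.597, -0.376, 0.601]
contact_force: [0.2, -0.5, -0.2]
opening: 0.0402
time: 4.2
ee_pos: [0.5169, -0.245, 0.1951]
tool_rot: [0.376, 0.599, -0.376, 0.598]
contact_force: [-0.5, -0.3, -1.5]
opening: 0.0408
t 4.2 p [ 0.5169 -0.245   0.1951] open 0.0408 F [-0.5 -0.3 -1.5]
[[-0.001  0.901  0.435]
 [ 0.001  0.435 -0.901]
 [-1.    -0.001 -0.001]]
q [-0.486  0.086  1.852  0.     1.204  0.635]
```

View pics/side2.png

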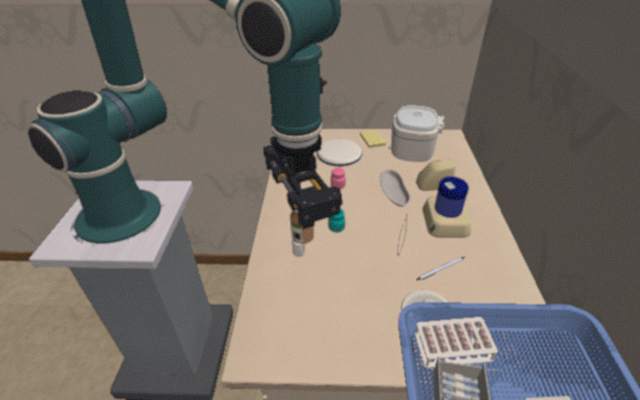

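Side view: the bottle hangs in the gripper at ~(302,225), clear of the desk. Now tilting it about tool y.

```bash
python3 -m pendant '[[-1,[0,0,0],[0,0.04,0]],[-1,[0,0,0],[0,0.07,0]],[-1,[0,0,0],[0,0.09,0]],[-1,[0,0,0],[0,0.09,0]],[-1,[0,0,0],[0,0.09,0]],[-1,[0,0,0],[0,0.09,0]],[-1,[0,0,0],[0,0.09,0]],[-1,[0,0,0],[0,0.09,0]],[-1,[0,0,0],[0,0.08,0]],[-1,[0,0,0],[0,0.055,0]]]'; python3 -m pendant '[[-1,[0,0,0],[0,0,0]],[-1,[0,0,0],[0,0,0]],[-1,[0,0,0],[0,0,0]]]'
python3 -c "
from h import *
s,r=st();print('tilt',np.degrees(np.arccos(-r[2,0])))
for n in('side','top'):cv2.imwrite(f'pics/{n}3.png',imaging.camera(n)[...,::-1])
"
```

```text
time: 5.13
ee_pos: [0.5169, -0.2457, 0.1928]
tool_rot: [0.492, 0.783, -0.203, 0.321]
contact_force: [-0.3, 0.2, -1.8]
opening: 0.0407
time: 5.38
ee_pos: [0.5173, -0.245, 0.1952]
tool_rot: [0.491, 0.782, -0.204, 0.324]
contact_force: [-0.1, -0.0, -1.4]
opening: 0.0408
t 5.38 p [ 0.5173 -0.245   0.1952] open 0.0408 F [-0.1 -0.  -1.4]
[[-0.308  0.901  0.307]
 [ 0.636  0.435 -0.637]
 [-0.708 -0.001 -0.707]]
q [-0.679  0.561  1.434  0.321  1.867  0.42 ]
tilt 44.96749619963682
```

View pics/side3.png

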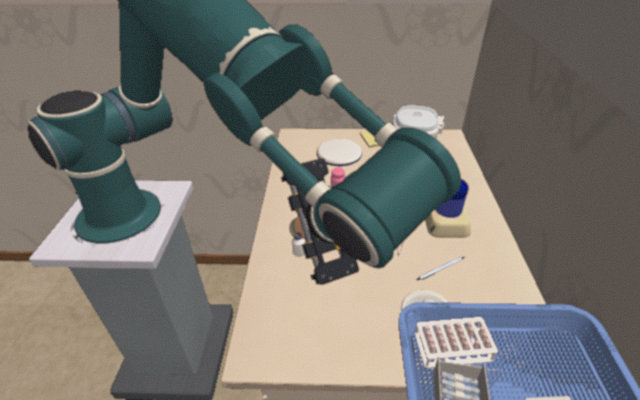

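The arm hides the bottle in the side view (~(305,225)). The tool is leaning 45.0° and the grip is unchanged. Holding the lean.

```bash
python3 -m pendant '[[-1,[0,0,0],[0,0,0]],[-1,[0,0,0],[0,0,0]],[-1,[0,0,0],[0,0,0]],[-1,[0,0,0],[0,0,0]],[-1,[0,0,0],[0,0,0]],[-1,[0,0,0],[0,0,0]],[-1,[0,0,0],[0,0,0]],[-1,[0,0,0],[0,0,0]],[-1,[0,0,0],[0,0,0]],[-1,[0,0,0],[0,0,0]]]'; python3 -m pendant '[[-1,[0,0,0],[0,0,0]],[-1,[0,0,0],[0,0,0]],[-1,[0,0,0],[0,0,0]],[-1,[0,0,0],[0,0,0]],[-1,[0,0,0],[0,0,0]],[-1,[0,0,0],[0,0,0]],[-1,[0,0,0],[0,0,0]],[-1,[0,0,0],[0,0,0]],[-1,[0,0,0],[0,0,0]],[-1,[0,0,0],[0,0,0]]]';  python3 -m pendant '[[-1,[0,0,0],[0,0,0]],[-1,[0,0,0],[0,0,0]]]'
python3 -c "
from h import *
s,r=st();cv2.imwrite('pics/top3b.png',cv2.resize(imaging.camera('top')[120:280,320:520,::-1],None,fx=3,fy=3))"
```

```text
time: 6.32
ee_pos: [0.5175, -0.2453, 0.1958]
tool_rot: [0.491, 0.782, -0.204, 0.324]
contact_force: [-0.1, -0.3, -1.2]
opening: 0.0403
time: 7.15
ee_pos: [0.5175, -0.2453, 0.1959]
tool_rot: [0.491, 0.782, -0.204, 0.324]
contact_force: [0.3, -0.5, -1.3]
opening: 0.0403
time: 7.32
ee_pos: [0.5175, -0.2453, 0.1959]
tool_rot: [0.491, 0.782, -0.204, 0.324]
contact_force: [-0.3, -0.4, -1.9]
opening: 0.0407
t 7.32 p [ 0.5175 -0.2453  0.1959] open 0.0407 F [-0.3 -0.4 -1.9]
[[-0.307  0.901  0.307]
 [ 0.637  0.435 -0.637]
 [-0.707 -0.    -0.707]]
q [-0.679  0.561  1.433  0.322  1.868  0.42 ]
```

View pics/top3b.png

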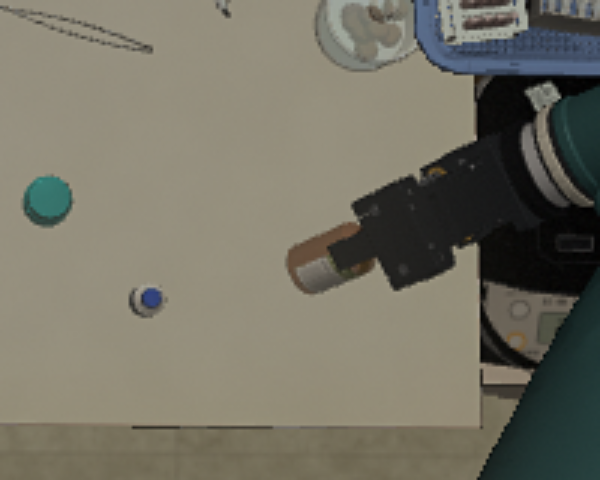

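The top crop shows the bottle leaning in line with the tool (foot ~(305,270) in the crop). It has held for over 2 s, so I'm bringing it upright.

```bash
python3 -m pendant '[[-1,[0,0,0],[0,-0.04,0]],[-1,[0,0,0],[0,-0.07,0]],[-1,[0,0,0],[0,-0.09,0]],[-1,[0,0,0],[0,-0.09,0]],[-1,[0,0,0],[0,-0.09,0]],[-1,[0,0,0],[0,-0.09,0]],[-1,[0,0,0],[0,-0.09,0]],[-1,[0,0,0],[0,-0.09,0]],[-1,[0,0,0],[0,-0.08,0]],[-1,[0,0,0],[0,-0.055,0]]]'; python3 -m pendant '[[-1,[0,0,0],[0,0,0]],[-1,[0,0,0],[0,0,0]],[-1,[0,0,0],[0,0,0]]]'
python3 -c "
from h import *
go([.586,.302,.195])
cv2.imwrite('pics/side4.png',cv2.resize(imaging.camera('side')[130:310,230:400,::-1],None,fx=3,fy=3))"
```

```text
time: 8.2
ee_pos: [0.5171, -0.2443, 0.1968]
tool_rot: [0.375, 0.598, -0.376, 0.6]
contact_force: [0.6, 0.3, -1.1]
opening: 0.0399
time: 8.45
ee_pos: [0.5175, -0.2453, 0.196]
tool_rot: [0.376, 0.599, -0.376, 0.598]
contact_force: [-0.8, -0.3, -1.7]
opening: 0.0403
t 8.45 p [ 0.5175 -0.2453  0.196 ] open 0.0403 F [-0.8 -0.3 -1.7]
[[-0.001  0.901  0.435]
 [ 0.001  0.435 -0.901]
 [-1.    -0.    -0.001]]
q [-4.870e-01  8.700e-02  1.850e+00  1.000e-03  1.206e+00  6.340e-01]
delta tool cm [  0.16  29.96 -46.31]
```

View pics/side4.png

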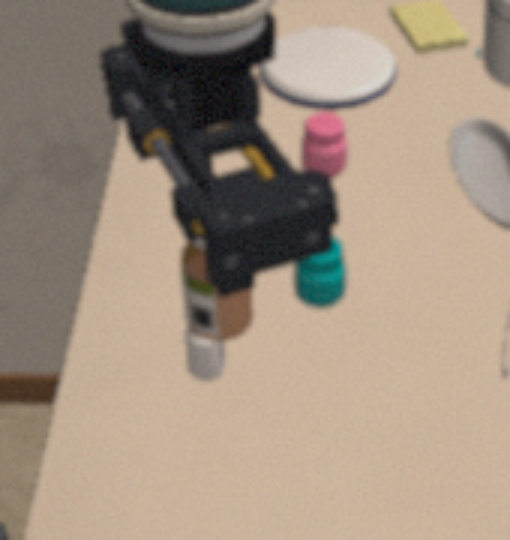

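Upright again: the foot is at ~(235,325) in the crop and in line with the tool. Carrying it to the scale at the same height.

```bash
python3 -m pendant '[[-1,[0,0.6,-0.93],[0,0,0]],[-1,[0,1.2,-1.85],[0,0,0]],[-1,[0,1.5,-2.32],[0,0,0]],[-1,[0,1.5,-2.32],[0,0,0]],[-1,[0,1.5,-2.32],[0,0,0]],[-1,[0,1.5,-2.32],[0,0,0]],[-1,[0,1.5,-2.32],[0,0,0]],[-1,[0,1.5,-2.32],[0,0,0]],[-1,[0,1.5,-2.32],[0,0,0]],[-1,[0,1.5,-2.32],[0,0,0]]]'; python3 -m pendant '[[-1,[0,1.5,-2.32],[0,0,0]],[-1,[0,1.5,-2.32],[0,0,0]],[-1,[0,1.5,-2.32],[0,0,0]],[-1,[0,1.5,-2.32],[0,0,0]],[-1,[0,1.5,-2.32],[0,0,0]],[-1,[0,1.5,-2.32],[0,0,0]],[-1,[0,1.5,-2.32],[0,0,0]],[-1,[0,1.5,-2.32],[0,0,0]],[-1,[0,1.2,-1.85],[0,0,0]],[-1,[0,0.9,-1.39],[0,0,0]]]'
python3 -m pendant '[[-1,[0,0,0],[0,0,0]],[-1,[0,0,0],[0,0,0]]]'
python3 -c "
from h import *
go([.586,.302,.1])"
```

```text
time: 9.33
ee_pos: [0.5491, 0.0085, 0.1955]
tool_rot: [0.376, 0.599, -0.376, 0.598]
contact_force: [0.5, 0.2, -2.0]
opening: 0.04
time: 10.17
ee_pos: [0.5812, 0.2668, 0.1952]
tool_rot: [0.376, 0.6, -0.376, 0.598]
contact_force: [0.9, 0.0, -1.7]
opening: 0.0404
time: 10.33
ee_pos: [0.5811, 0.265, 0.1952]
tool_rot: [0.375, 0.599, -0.376, 0.599]
contact_force: [0.1, -0.7, -1.3]
opening: 0.0405
t 10.33 p [0.5811 0.265  0.1952] open 0.0405 F [ 0.1 -0.7 -1.3]
[[-0.001  0.9    0.436]
 [-0.001  0.436 -0.9  ]
 [-1.    -0.002  0.   ]]
q [ 0.389  0.211  1.709 -0.     1.223  1.509]
delta tool cm [ 9.52  2.07 -3.12]
```

```bash
python3 -m pendant '[[-1,[0,0.7,-1.0],[0,0,0]],[-1,[1,0.7,-1.1],[0,0,0]],[-1,[2,0.67,-1.02],[0,0,0]],[-1,[2,0,0],[0,0,0]],[-1,[2,0,0],[0,0,0]],[-1,[1.5,0,0],[0,0,0]],[-1,[1,0,0],[0,0,0]],[-1,[0,0,0],[0,0,0]],[-1,[0,0,0],[0,0,0]],[-1,[0,0,0],[0,0,0]]]'
python3 -c "
from h import *
go([.586,.302,.047])
a=cv2.resize(imaging.camera('side')[90:210,280:400,::-1],None,fx=4,fy=4)
b=cv2.resize(imaging.camera('top')[130:230,160:260,::-1],None,fx=4,fy=4)
b=cv2.copyMakeBorder(b,0,80,0,0,0);b=b[:480,:310]
cv2.imwrite('pics/p5.png',np.hstack([a,b]))"
```

```text
time: 11.17
ee_pos: [0.5872, 0.3019, 0.102]
tool_rot: [0.377, 0.598, -0.375, 0.599]
contact_force: [0.6, 0.3, -1.0]
opening: 0.0401
t 11.17 p [0.5872 0.3019 0.102 ] open 0.0401 F [ 0.6  0.3 -1. ]
[[ 0.002  0.901  0.434]
 [ 0.001  0.434 -0.901]
 [-1.     0.002 -0.   ]]
q [0.437 0.324 1.747 0.    1.068 1.559]
delta tool cm [ 5.5  -0.11 -0.06]
```

View pics/p5.png

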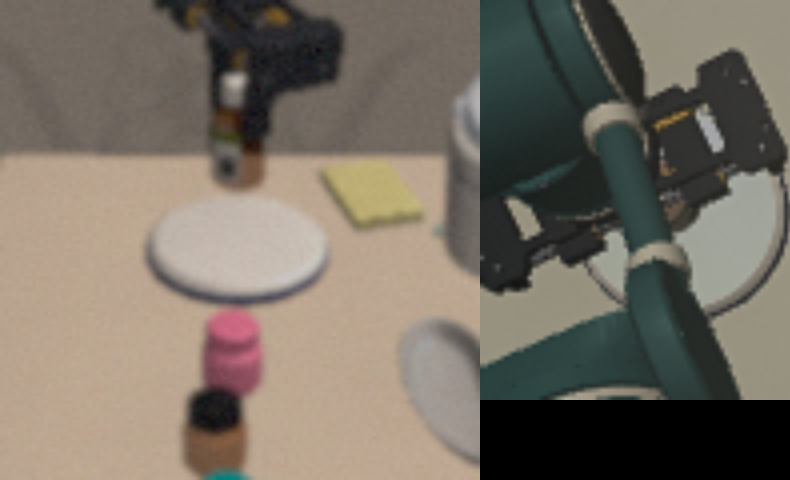

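Side view: the bottle is upright and centred over the disc (both at crop column ~238). Lowering gently.

```bash
python3 -m pendant '[[-1,[0.8,-0.1,0],[0,0,0]],[-1,[1,0,0],[0,0,0]],[-1,[1,0,0],[0,0,0]],[-1,[0.8,0,0],[0,0,0]],[-1,[0.5,0,0],[0,0,0]],[-1,[0.3,0,0],[0,0,0]],[-1,[0.2,0,0],[0,0,0]],[-1,[0.2,0,0],[0,0,0]],[-1,[0,0,0],[0,0,0]],[-1,[0,0,0],[0,0,0]]]'
python3 -m pendant '[[-1,[0.1,0,0],[0,0,0]],[-1,[0.1,0,0],[0,0,0]],[-1,[0,0,0],[0,0,0]],[-1,[0,0,0],[0,0,0]]]'
python3 -c "
from h import *
go([.586,.302,.047])"
```

```text
time: 12.1
ee_pos: [0.5857, 0.3013, 0.0532]
tool_rot: [0.376, 0.599, -0.376, 0.599]
contact_force: [0.2, -0.3, -1.3]
opening: 0.0405
time: 12.43
ee_pos: [0.5854, 0.3012, 0.051]
tool_rot: [0.376, 0.599, -0.376, 0.599]
contact_force: [-0.0, -0.2, -1.5]
opening: 0.0405
t 12.43 p [0.5854 0.3012 0.051 ] open 0.0405 F [-0.  -0.2 -1.5]
[[ 0.     0.901  0.435]
 [ 0.     0.435 -0.901]
 [-1.     0.    -0.   ]]
q [0.437 0.375 1.784 0.    0.983 1.558]
delta tool cm [ 0.4   0.09 -0.05]
```

```bash
python3 -m pendant '[[-1,[0.1,0,0],[0,0,0]],[-1,[0.1,0,0],[0,0,0]],[-1,[0,0,0],[0,0,0]],[-1,[0,0,0],[0,0,0]]]'
python3 -m pendant '[[-1,[0.1,0,0],[0,0,0]],[-1,[0,0,0],[0,0,0]],[-1,[0,0,0],[0,0,0]]]'
python3 -m pendant '[[-1,[0.05,0,0],[0,0,0]],[-1,[0,0,0],[0,0,0]],[-1,[0,0,0],[0,0,0]]]'
```

```text
time: 12.77
ee_pos: [0.5853, 0.3011, 0.0488]
tool_rot: [0.376, 0.599, -0.376, 0.599]
contact_force: [0.2, -0.0, -1.1]
opening: 0.0403
time: 13.02
ee_pos: [0.5853, 0.3011, 0.0478]
tool_rot: [0.376, 0.599, -0.376, 0.599]
contact_force: [-0.6, 0.4, -1.1]
opening: 0.0405
time: 13.27
ee_pos: [0.5854, 0.3011, 0.0474]
tool_rot: [0.376, 0.599, -0.376, 0.599]
contact_force: [0.7, 0.2, -1.7]
opening: 0.0407
```

```bash
for i in 1; do python3 -m pendant '[[-1,[0.05,0,0],[0,0,0]],[-1,[0,0,0],[0,0,0]],[-1,[0,0,0],[0,0,0]]]'; done
python3 -m pendant '[[-1,[0.05,0,0],[0,0,0]],[-1,[0,0,0],[0,0,0]],[-1,[0,0,0],[0,0,0]]]'
```

```text
time: 13.52
ee_pos: [0.5854, 0.3012, 0.0469]
tool_rot: [0.376, 0.599, -0.376, 0.599]
contact_force: [0.6, -0.9, -1.3]
opening: 0.0402
time: 13.77
ee_pos: [0.5856, 0.3013, 0.0467]
tool_rot: [0.376, 0.599, -0.376, 0.599]
contact_force: [-0.5, -0.2, 0.1]
opening: 0.0403
```

```bash
python3 -m pendant '[[-1,[0.05,0,0],[0,0,0]],[-1,[0,0,0],[0,0,0]],[-1,[0,0,0],[0,0,0]]]'
python3 -c "
from h import *
st()
cv2.imwrite('pics/p6.png',cv2.resize(imaging.camera('side')[90:210,280:400,::-1],None,fx=4,fy=4))"
```

```text
time: 14.02
ee_pos: [0.5858, 0.3014, 0.0467]
tool_rot: [0.376, 0.599, -0.376, 0.599]
contact_force: [-1.3, -0.4, 3.6]
opening: 0.0403
t 14.02 p [0.5858 0.3014 0.0467] open 0.0403 F [-1.3 -0.4  3.6]
[[ 0.001  0.901  0.435]
 [ 0.     0.435 -0.901]
 [-1.     0.001  0.   ]]
q [ 0.437  0.38   1.786 -0.     0.975  1.558]
```

View pics/p6.png

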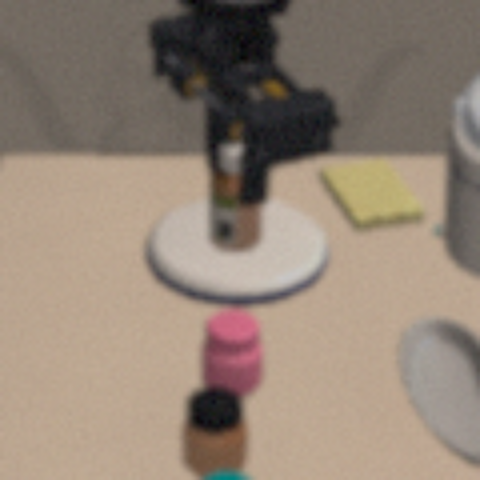

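It has touched down (about +3.6 N), standing mid-disc at crop (236,245). Opening the jaws.

```bash
python3 -m pendant '[[-1,[-0.05,0,0],[0,0,0]],[-0.0,[0,0,0],[0,0,0]],[0.3,[0,0,0],[0,0,0]],[0.6,[0,0,0],[0,0,0]],[1,[0,0,0],[0,0,0]],[1,[0,0,0],[0,0,0]],[1,[0,0,0],[0,0,0]],[1,[0,0,0],[0,0,0]],[1,[0,0,0],[0,0,0]],[1,[0,0,0],[0,0,0]]]'
```

```text
time: 14.9
ee_pos: [0.5854, 0.3012, 0.0464]
tool_rot: [0.376, 0.599, -0.376, 0.599]
contact_force: [0.3, -0.1, -0.3]
opening: 0.0879
```

```bash
python3 -m pendant '[[1,[-0.5,0,0],[0,0,0]],[1,[-1,0,0],[0,0,0]],[1,[-2,0,0],[0,0,0]],[1,[-2.5,0,0],[0,0,0]],[1,[-2.5,0,0],[0,0,0]],[1,[-2.5,0,0],[0,0,0]],[1,[-2.5,0,0],[0,0,0]],[1,[-2.5,0,0],[0,0,0]],[1,[-2,0,0],[0,0,0]],[1,[-1,0,0],[0,0,0]]]'
python3 -m pendant '[[1,[0,-3,0],[0,0,0]],[1,[0,-3,0],[0,0,0]],[1,[0,-3,0],[0,0,0]],[1,[0,-3,0],[0,0,0]],[1,[0,-3,0],[0,0,0]],[1,[0,-2,0],[0,0,0]],[1,[0,0,0],[0,0,0]],[1,[0,0,0],[0,0,0]],[1,[0,0,0],[0,0,0]]]'
python3 -c "
from h import *
st()
for n in('side','top'):cv2.imwrite(f'pics/{n}7.png',imaging.camera(n)[...,::-1])"
```

```text
time: 15.73
ee_pos: [0.587, 0.3019, 0.2417]
tool_rot: [0.378, 0.598, -0.374, 0.6]
contact_force: [1.4, 1.4, 1.1]
opening: 0.0882
time: 16.48
ee_pos: [0.4331, 0.2276, 0.2369]
tool_rot: [0.376, 0.599, -0.375, 0.599]
contact_force: [0.2, -0.0, 0.2]
opening: 0.0881
t 16.48 p [0.4331 0.2276 0.2369] open 0.0881 F [ 0.2 -0.   0.2]
[[ 0.001  0.901  0.435]
 [ 0.001  0.435 -0.901]
 [-1.     0.002  0.   ]]
q [ 0.433 -0.107  1.965 -0.     1.282  1.554]
```

View pics/side7.png

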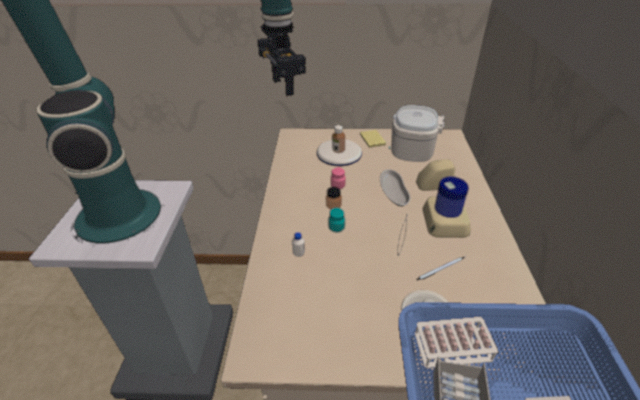

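View pics/top7.png

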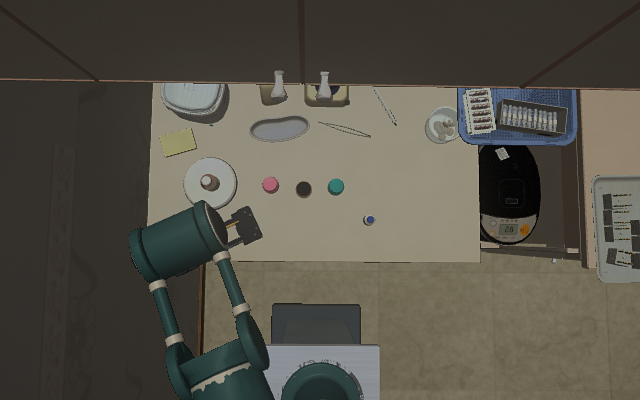

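The bottle stands upright in the middle of the scale, at side (339,140) and top (209,182). The jar (top (304,188)), the dropper (369,219) and both look-alikes haven't moved, and the gripper is clear. Handing in.

```bash
python3 -c "
from bench import workorder
print(workorder.close_job())"
```

```text
the job is handed in; nothing more can be done
None
```

The bottle is standing upright in the middle of the round white scale, and I've handed the job in, at about 16.6 s of the 51 s allowed. I lifted it clear, leaned it to a measured 45° for a little over two seconds, brought it upright, set it down gently (about 3.6 N at contact), let go and backed away.

- **Last pictures:** the bottle is near the centre of the scale (top view: bottle (209,182), disc (210,183)). The brown jar, the dropper and the pink and turquoise look-alikes are where they started, and the gripper touches nothing.
- **Disagreement:** the two cameras put the scale centre up to 15 mm apart along y (0.305 from the top, 0.291 from the side). The side fit was skewed by the scale's rim, so I aimed at (0.586, 0.302), which lined up with the disc in both pictures.
- **No checks failed:** the 45° was read from the tool's orientation. A top-view picture during the lean showed the bottle still in line with the tool.

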